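Set a flatted shaft flat-up in the V-block

TASK

Move the black shaft from the green cradle to the steel V-block with the yellow foot, laying it centrally across both V's with its flatted end still pointing away from the robot, and let go of it there while its flat is still well away from the top. Then take hold of it afresh and roll it in the V's until the bright flat faces straight up, and leave it resting there. Do not let the shaft fall to the table, and leave the other things on the table where they are.

Things in the scene. Friction and masses are not known exactly. Their poses are not given: they have to be found in the camera images.
- shaft: Loose black round shaft, 30 mm diameter, 170 mm long, about 0.32 kg. Origin: middle of its axis. z axis: along the shaft towards the flatted end. x axis: outward normal of the bright flat, so x points up when the flat faces up. Starts level in the green cradle, flatted end away from the robot, flat facing down and to the robot's left, 126 to 160 degrees from straight up.
- shaft_flat (a point): Centre of the bright flat, which takes up the last 31 mm of the shaft, is cut 8 mm deep (it lies 7 mm off the axis) and has a small dark dot in it; 70 mm from the shaft's origin along its z. The other 139 mm of the shaft are plain round. Friction holds the shaft at any roll angle in the V's. Axes as the shaft's.
- shaft_end (a point): Centre of the shaft's flatted end face, 85 mm from its origin along its z axis. Axes as the shaft's.
- vblock: V-block fixed to the table: two steel saddles with 90-degree V's on a yellow foot 140 x 90 x 12 mm. Origin: centre of the foot's underside. x along the V's, away from the robot; z up. Saddles 18 mm thick, 64 mm wide, centred 42 mm either side: 66 mm clear between them for fingers, down to a rib 32 mm above the table. V's 40 mm wide at the top; saddle tops 109 mm above the table.
- v_centre (a point): Point 110 mm above the V-block's origin, midway between the saddles: where the middle of the shaft's axis lies when it rests centrally in the V's. Axes as the V-block's.
- cradle: Fixed cradle in which the shaft starts: green saddles on a black foot, same shape and sizes as the V-block. It and the V-block may stand either way round, left or right, each at its own yaw. Origin: midway between the saddles on the axis of a shaft lying in it, 110 mm above the table; its z axis runs along the V's away from the robot, its x axis points down.
- bearing: steel ball-bearing ring, 47 mm across, 14 mm high, lying flat between the two stands. Loose bystander, to be left alone; origin at the centre of its underside.
- wrench: open wrench 160 mm long lying on the table. Loose bystander, to be left alone; origin at the middle of its underside.
- screwdriver: screwdriver lying on the table. Loose bystander, to be left alone; origin at the middle of its underside.
- grease_tin: yellow grease tin, 60 mm across, 70 mm high. Loose bystander, to be left alone; origin at the centre of its underside.
- cup: blue plastic cup, 70 mm across, 60 mm high. Loose bystander, to be left alone; origin at the centre of its underside.
- carton: cardboard carton 110 x 80 x 60 mm. Loose bystander, to be left alone; origin at the centre of its underside.
Mind the look-alikes: they are no part of the job. Leave any orange or purple look-alike of the vblock alone.

How it is judged (in metres and radians):
On the way:
1. the shaft lies in both V's of the V-block, let go and at rest, its flat still more than 25 degrees from straight up (y of shaft in the frame of v_centre between -0.004 and 0.004 m and z of shaft in the frame of v_centre between -0.004 and 0.004 m and x of shaft in the frame of v_centre between -0.015 and 0.015 m and angle between the z axis of shaft and the x axis of vblock, either way round below 0.06 rad and x of shaft_end in the frame of v_centre above 0.05 m and contact force between shaft and the fingers below 0.1 N and linear speed of shaft below 0.02 m/s and angular speed of shaft below 0.15 rad/s and angle between shaft's own x axis and vertical above 0.436 rad), for 0.2 s.
At the end, for the whole second after the job is handed in: The shaft rests in both V's of the V-block, let go and still: its middle within 15 mm of the V-block's centre along the V's and within 4 mm across and in height, its axis within 3.4 degrees of the V's, its flatted end away from the robot, its flat facing straight up within 10 degrees (y of shaft in the frame of v_centre between -0.004 and 0.004 m and z of shaft in the frame of v_centre between -0.004 and 0.004 m and x of shaft in the frame of v_centre between -0.015 and 0.015 m and angle between the z axis of shaft and the x axis of vblock, either way round below 0.06 rad and x of shaft_end in the frame of v_centre above 0.05 m and contact force between shaft and the fingers below 0.1 N and linear speed of shaft below 0.02 m/s and angular speed of shaft below 0.15 rad/s and angle between shaft's own x axis and vertical below 0.175 rad); the robot touches nothing.
It fails at once if the shaft fell towards the table (middle of its axis below 60 mm) (height (world z) of shaft below 0.06 m).
It fails at once if the bearing, a tool, the tin, the cup or the carton was moved more than 30 mm (distance of any of bearing, wrench, screwdriver, grease_tin, cup, carton from where it was at the start of the episode above 0.03 m).
It also fails if it takes over 58 s, if anything falls off the work surface, if the arm or the gripper's body presses on something with over 40 N, if the wrist force passes 120 N, or if a joint passes its speed limit or range.

ROBOT

A 6-joint arm with a two-finger parallel gripper is mounted at the origin on the work surface. World frame = base frame: x ahead of the robot, y to its left, z up, the work surface at z = 0. Lengths are in m, angles in degrees, forces in N, time in s.
With the tool pointing down it reaches from about 0.325 to 0.9 m from the base axis. Payload 6.1 kg.
Tool frame: the origin (TCP) lies at the very end of the fingers, on their centre line; the grasp point (between the pads) lies r.hold_point_z behind it (r.hold_point_z is the distance from the TCP to the grasp point, in m); z points along the fingers, y is the line along which they close (so a half turn about z gives the same grasp; the last joint's range is limited). The gripper opens to 87 mm and grips with 3 to 60 N. Pads are 19 mm wide; open, the fingers measure 117 mm over their backs; the gripper's body (75 mm by 190 mm) begins 51 mm behind the grasp point.
Start: joints at [-84.116, 12.628, 87.462, -0, 79.91, -7.225], TCP at [0.142, -0.609, 0.223] pointing down, gripper open.
Joint ranges: [-170.65, 170.65], [-52.31, 119.04], [5.05, 147.46], [-71.25, 251.25], [11.57, 151.72], [-153.62, 153.62]. Speed limits (degrees/s): [147.25, 147.25, 172.46, 180, 180, 180].

INTERFACE

Orientations are given as a 3x3 rotation matrix whose columns are the frame's x, y, z axes.
In Python, from cell import monitor, viewer, ticket, r gives the robot as it stands.
- The arm moves only by the tool drive_tool, never from a script. Its argument "targets" is a list of rows, each a list of 5 numbers: the shift along the tool's x, y, z in m, then the turn about the tool's z in degrees, then the closure, from 0 (fully open) to 1 (shut). In form: [[tx, ty, tz, turn, gripper], ...]. A call has 1 to 10 rows; each row shifts and turns the commanded pose from where the row before left it, along the tool's axes as they then stand; what a row does not reach is not made up. A row lasts 1/10 s, in which the tool goes at most 50 mm and 8.59 degrees, less where a joint would pass 70% of its speed; a pose out of reach is approached as far as the arm can. A call is refused whole if a number of a shift passes 0.05 or a number of a turn 8.59, either way. A call with a gripper value outside its range is refused whole. The fingers move at their own pace and stop on an object; "squeeze" is the grip in N (left out, the last holds). Time passes only in rows, so rows that do not move let the fingers close. It gives the time, the measured TCP pose, the force, the opening and the grip force at its end, in the units of the state.
- monitor.get_obs(): the state, without advancing time (a new reading comes with each control period).
- viewer.camera(name): name is "scene" or "top" or "wrist"; returns (picture, depth): 480x640x3 uint8, red, green, blue; 480x640 float32, m along the optical axis (not along the pixel's ray), 0 where there is no reading.
- viewer.camera_info(name): a dict with "intrinsics" (3x3 intrinsics, pixels), "k1" (the pictures are not rectified: a ray, as slopes to the right and down, at radius r is drawn at 1 + k1 r^2 times it, then the intrinsics apply), "xyz" and "rotation" of the camera in the world. Camera axes: x right, y down, z forward; pixel columns grow to the right and rows downward; lengths in m; the calibration is good to about 2 mm. A picture is of the moment at which its call begins: read the wrist's pose just before it. camera_info takes no time and is no camera call; for the wrist camera it gives the pose at the moment of the call.
- ticket.close_job(): hands the job in; it is judged then, once.
The state is a dict: "time_s": time; "q": joint angles; "joint_vel": joint speeds; "joint_efforts": joint torques, N m; "tcp_pos": TCP position; "tool_rot": TCP orientation; "contact_force": force on the tool from outside, world axes, zero at the start; "wrist_torque": the same for the moment, N m; "gripper_width": opening from 0.0 (shut) to 1.0 (fully open); "gripper_force": force on a finger pad.
Only numpy, scipy, OpenCV 4.12 (cv2) and the standard library are available. Lean on these libraries where they do the work, as an engineer would, in place of code of your own. Each camera call takes 0.05 s, during which the arm holds its last target. There are 200 camera calls.

## Working session

There is one attempt and no reset: what is moved stays moved. The work goes in short steps, Python scripts to look and compute and a tool call to move; the robot and the scene stay as the last step left them, time stands still between calls to the robot, and variables do not carry over. Pictures are saved under pics/ and viewed, at most 10 in all, crops included, and the job is handed in when it is done.

Besides the shell and the picture viewer there is one more tool, called after "Call:" as name([rows], argument=value, ...), one row to a line, values as JSON. drive_tool: Moves the arm, as the interface text tells. Its arguments: {"type":"object","properties":{"targets":{"type":"array","items":{"type":"array","items":{"type":"number"}}},"squeeze":{"type":"number"}},"required":["targets"]}

```bash
mkdir -p pics; cat > h.py <<'E'
import numpy as np, cv2
from cell import monitor, viewer, ticket, r
def cloud(name):
    info=viewer.camera_info(name); im,d=viewer.camera(name)
    K=np.array(info["intrinsics"]);k1=info["k1"]
    v,u=np.mgrid[0:480,0:640]
    pts=np.stack([u.ravel(),v.ravel()],1).astype(np.float64)[:,None]
    n=cv2.undistortPoints(pts,K,np.array([k1,0,0,0,0.]))[:,0]
    c=np.c_[n,np.ones(len(n))]*d.reshape(-1,1)
    w=c@np.array(info["rotation"]).T+np.array(info["xyz"])
    w[d.ravel()==0]=np.nan
    return im,d,w.reshape(480,640,3)
def save(im,n): cv2.imwrite(n,cv2.cvtColor(im,cv2.COLOR_RGB2BGR))
E
python3 - <<'E'
from h import *
for n in("top","scene"):
    im,d,w=cloud(n); save(im,f"pics/{n}.png"); np.savez(f"{n}.npz",im=im,w=w)
    print(viewer.camera_info(n))
print(r.hold_point_z, monitor.get_obs())
E
```

```text
{'intrinsics': array([[450.88656937,   0.        , 317.83603154],
       [  0.        , 450.88656937, 238.50892918],
       [  0.        ,   0.        ,   1.        ]]), 'k1': -0.08212550832477476, 'xyz': array([ 0.36117067, -0.02127958,  1.10167193]), 'rotation': array([[-0.01463341, -0.98302624,  0.18288051],
       [-0.99932357,  0.02054975,  0.03049767],
       [-0.03373816, -0.18231052, -0.982662  ]])}
{'intrinsics': array([[485.93679165,   0.        , 322.15532082],
       [  0.        , 485.93679165, 232.79375011],
       [  0.        ,   0.        ,   1.        ]]), 'k1': 0.03918771034011292, 'xyz': array([1.21402465, 0.16385306, 0.73831629]), 'rotation': array([[-0.25808198,  0.65162697, -0.71328534],
       [ 0.96611951,  0.17605982, -0.1887221 ],
       [ 0.00260448, -0.73782466, -0.6749874 ]])}
0.0187 {'time_s': 0.1, 'q': array([-8.41153588e+01,  1.26717846e+01,  8.75181153e+01, -1.89334065e-03,
        7.99113635e+01, -7.22493356e+00]), 'joint_vel': array([ 0.00205375, -0.16493374, -0.09490407, -0.07473352, -0.02430694,
        0.0670207 ]), 'joint_efforts': array([ 7.00902983e-04, -4.95946133e+01, -3.88519657e+01,  7.00639375e-02,
        5.15015353e-02, -3.71925944e-05]), 'tcp_pos': array([ 0.14168707, -0.60815439,  0.22154529]), 'tool_rot': array([[ 9.73936779e-01,  2.26819545e-01, -2.13564849e-04],
       [ 2.26819566e-01, -9.73935216e-01,  1.75473090e-03],
       [ 1.90008936e-04, -1.75743764e-03, -9.99998438e-01]]), 'contact_force': array([ 0.03034483, -0.21346551,  0.66782556]), 'wrist_torque': array([ 0.00395954, -0.0048857 , -0.03624296]), 'gripper_force': 0.0, 'gripper_width': 1.001814766190476}
```

View pics/top.png

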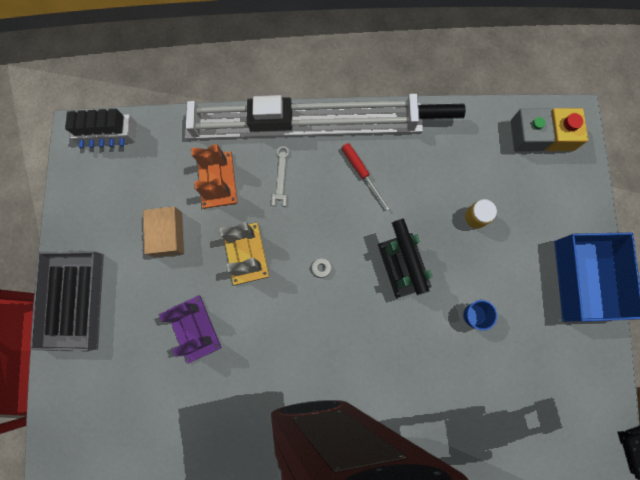

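View pics/scene.png

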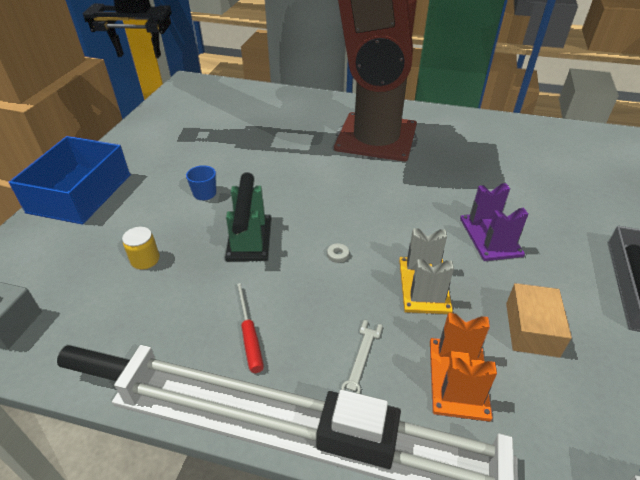

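Candidates for the V-block are at about (247,253) with a yellow foot and steel saddles, (215,178) in orange and (190,328) in purple. The yellow-footed one fits the description. The only shaft in a green cradle is at (410,257); the black rods in the tray at (68,307) are not part of the job. I'll measure both stands and confirm with one enlarged crop.

```bash
python3 - <<'E'
from h import *
f=np.load("top.npz"); im,w=f["im"],f["w"]
c=im[205:305,215:445]; save(cv2.resize(c,None,fx=3.4,fy=3.4,interpolation=cv2.INTER_CUBIC),"pics/crop.png")
for cam in("top","scene"):
    f=np.load(cam+".npz"); im,w=f["im"].astype(int),f["w"]
    hsv=cv2.cvtColor(f["im"],cv2.COLOR_RGB2HSV)
    v,u=np.mgrid[0:480,0:640]
    box=(lambda a,b,c,d:(u>a)&(u<b)&(v>c)&(v<d))
    bs=box(375,440,205,305) if cam=="top" else box(215,285,160,265)
    bv=box(215,275,215,290) if cam=="top" else box(390,465,220,318)
    z=w[...,2]
    m=bs&(z>.105)&(im.max(2)<80); p=w[m]; print(cam,"shaft",m.sum(),p.min(0),p.max(0))
    mu=np.median(p,0); _,s,V=np.linalg.svd(p[:,:2]-p[:,:2].mean(0)); d=V[0]*np.sign(V[0][0]); t=(p[:,:2]-p[:,:2].mean(0))@d
    print(" yaw",np.degrees(np.arctan2(d[1],d[0])),"mid",p[:,:2].mean(0)+d*(t.max()+t.min())/2,"len",np.ptp(t),"ztop",np.percentile(z[m],95))
    # yellow foot
    m=bv&(hsv[...,0]>18)&(hsv[...,0]<32)&(hsv[...,1]>140)&(z<.03)&(z>0.0)
    p=w[m]; r_=cv2.minAreaRect((p[:,:2]*1000).astype(np.float32)); print(" foot",m.sum(),r_,np.median(p[:,2]))
    m=bv&(z>.05); p=w[m]; r_=cv2.minAreaRect((p[:,:2]*1000).astype(np.float32)); print(" saddles",m.sum(),r_,np.nanmax(p[:,2]))
E
```

```text
top shaft 1174 [ 0.41725116 -0.23353274  0.10506795] [ 0.58469489 -0.15137109  0.12929277]
 yaw 16.61809652167029 mid [ 0.50092134 -0.1917323 ] len 0.16938017306896186 ztop 0.1261283133048024
 foot 934 ((531.399169921875, 192.61190795898438), (138.35507202148438, 87.98463439941406), 12.728015899658203) 0.011566870947984254
 saddles 718 ((531.717041015625, 193.06199645996094), (103.38288116455078, 63.79299545288086), 12.382777214050293) 0.1131249988667623
scene shaft 884 [ 0.41835848 -0.22864026  0.10506971] [ 0.58885566 -0.14875141  0.12807442]
 yaw 16.528823201715177 mid [ 0.50314046 -0.18926502] len 0.17128794169855766 ztop 0.12605425536969006
 foot 922 ((534.0413818359375, 195.07398986816406), (141.42843627929688, 90.09834289550781), 12.168383598327637) 0.011284426642611978
 saddles 1932 ((586.1277465820312, 206.71437072753906), (216.58493041992188, 65.56427764892578), 12.725944519042969) 0.11215470297111063
```

View pics/crop.png

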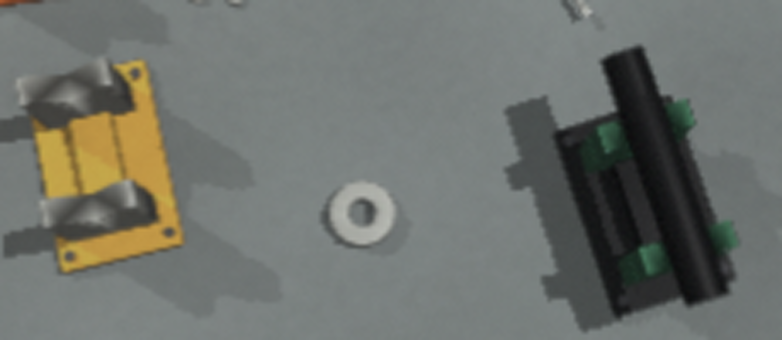

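The crop confirms it: yellow foot with steel saddles on the left, and the black shaft in green saddles on the right, with its far end at the top of the picture. V-block: about (0.5325, 0.194), yaw 12.5°. Shaft: about (0.502, -0.1905), yaw 16.6°, top at 0.126, which matches the given size. I'll start the approach.

Call:
drive_tool([
  [0,0,0,-3.5,0],
  [0.042,-0.027,0,0,0],
  [0.042,-0.027,0,0,0],
  [0.042,-0.027,0,0,0],
  [0.042,-0.027,0,0,0],
  [0.042,-0.027,0,0,0],
  [0.042,-0.027,0,0,0],
  [0.042,-0.027,0,0,0],
  [0.042,-0.027,0,0,0],
  [0.042,-0.027,0,0,0],
])

```text
time_s: 1.1
tcp_pos: [0.4353, -0.2659, 0.2224]
tool_rot: [[0.958, 0.286, -0.0], [0.286, -0.958, 0.0], [-0.0, -0.0, -1.0]]
contact_force: [0.9, -0.1, 0.9]
gripper_width: 1.0
gripper_force: 0.0
```

Call:
drive_tool([
  [0.042,-0.027,0,0,0],
  [0.03,-0.02,0,0,0],
  [0,0,0,0,0],
])

```text
time_s: 1.4
tcp_pos: [0.492, -0.1984, 0.2221]
tool_rot: [[0.957, 0.291, 0.0], [0.291, -0.957, 0.002], [0.001, -0.001, -1.0]]
contact_force: [-0.8, -0.0, -0.2]
gripper_width: 1.0
gripper_force: 0.0
```

```bash
cat >> h.py <<'E'
def shaft(w,im,zmin=.105,near=None,rad=.12):
    m=(w[...,2]>zmin)&(w[...,2]<.135)&(np.hypot(w[...,0]-near[0],w[...,1]-near[1])<rad)
    p=w[m]; return m,p
def rel(o,P):
    R=np.array(o["tool_rot"]); return R.T@(np.asarray(P)-o["tcp_pos"])
E
python3 - <<'E'
from h import *
o=monitor.get_obs(); print(o["tcp_pos"],o["q"],o["time_s"])
print(viewer.camera_info("wrist"))
im,d,w=cloud("wrist"); save(im,"pics/w1.png"); np.savez("w1.npz",im=im,w=w)
m=(w[...,2]>.115)&(w[...,2]<.135)&(np.hypot(w[...,0]-.502,w[...,1]+.19)<.12)
p=w[m]; print(m.sum(),p.min(0),p.max(0)); print(cv2.minAreaRect((p[:,:2]*1000).astype(np.float32)))
print(rel(o,[.502,-.1905,.0913]), np.degrees(np.arctan2(o["tool_rot"][1,0],o["tool_rot"][0,0])))
E
```

```text
[ 0.49201828 -0.19843059  0.22213275] [-3.05408364e+01 -3.16101047e-01  1.01528627e+02  8.83705198e-02
  7.88198904e+01  4.25375550e+01] 1.4
{'intrinsics': array([[404.78025416,   0.        , 314.54712783],
       [  0.        , 404.78025416, 232.60512294],
       [  0.        ,   0.        ,   1.        ]]), 'k1': -0.042748042609401064, 'xyz': array([ 0.55559466, -0.17900528,  0.38401411]), 'rotation': array([[ 0.29057648, -0.9272558 , -0.23613976],
       [-0.95684851, -0.28223162, -0.06918261],
       [-0.00249614,  0.24605282, -0.96925321]])}
8820 [ 0.44080984 -0.22224299  0.11500064] [ 0.5866704  -0.15521985  0.12692529]
((513.8146362304688, -188.69102478027344), (144.3731689453125, 28.719234466552734), 16.43558692932129)
[ 0.01176066 -0.00449708  0.13084801] 16.9044192933277
```

View pics/w1.png

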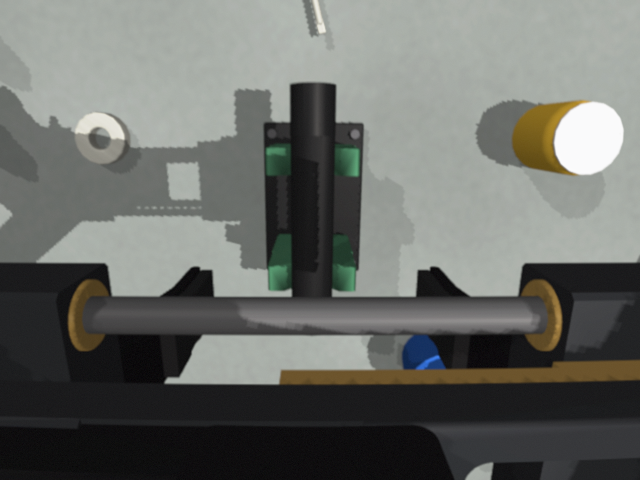

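The wrist picture shows the shaft between the fingers: far end at (313,88), near end hidden by the gripper at about (313,297). The wrist fit agrees with the earlier one to 2 mm. I'll go down and close.

Call:
drive_tool([
  [0.011,-0.003,0.02,0.4,0],
  [0,0,0.04,0,0],
  [0,0,0.04,0,0],
  [0,0,0.031,0,0],
  [0,0,0,0,0],
  [0,0,0,0,0],
])

```text
time_s: 2.05
tcp_pos: [0.499, -0.1969, 0.0916]
tool_rot: [[0.961, 0.278, -0.001], [0.278, -0.961, 0.0], [-0.001, -0.001, -1.0]]
contact_force: [0.2, -0.5, -0.0]
gripper_width: 0.999
gripper_force: 0.0
```

Call:
drive_tool([
  [0,0,0,0,1],
  [0,0,0,0,1],
  [0,0,0,0,1],
  [0,0,0,0,1],
  [0,0,0,0,1],
  [0,0,0,0,1],
], squeeze=35)

```text
time_s: 2.65
tcp_pos: [0.4998, -0.1961, 0.0917]
tool_rot: [[0.96, 0.279, 0.0], [0.279, -0.96, -0.0], [0.0, 0.0, -1.0]]
contact_force: [-0.0, -0.4, -0.1]
gripper_width: 0.537
gripper_force: 0.0
```

Call:
drive_tool([
  [0.001,-0.003,0,0,1],
  [0,0,0,0,1],
  [0,0,0,0,1],
  [0,0,0,0,1],
  [0,0,0,0,1],
])

```text
time_s: 3.15
tcp_pos: [0.5001, -0.1932, 0.0916]
tool_rot: [[0.96, 0.279, 0.001], [0.279, -0.96, -0.0], [0.0, 0.001, -1.0]]
contact_force: [2.1, -2.4, -1.8]
gripper_width: 0.335
gripper_force: 35.0
```

Call:
drive_tool([
  [0,0,-0.01,0,1],
  [0,0,-0.02,0,1],
  [0,0,-0.03,0,1],
  [0,0,-0.03,0,1],
  [0,0,-0.01,2,1],
  [0,0,0,1.5,1],
  [0,0,0,0,1],
])

```text
time_s: 3.85
tcp_pos: [0.4994, -0.1925, 0.1911]
tool_rot: [[0.976, 0.22, -0.001], [0.22, -0.976, 0.001], [-0.001, -0.001, -1.0]]
contact_force: [-0.5, 0.4, -2.4]
gripper_width: 0.337
gripper_force: 35.0
```

Call:
drive_tool([
  [0.006,-0.018,0,0,1],
  [0.009,-0.03,0,0,1],
  [0.012,-0.04,0,0,1],
  [0.012,-0.04,0,0,1],
  [0.012,-0.04,0,0,1],
  [0.012,-0.04,0,0,1],
  [0.012,-0.04,0,0,1],
  [0.012,-0.04,0,0,1],
  [0.009,-0.03,0,0,1],
  [0.006,-0.02,0,0,1],
])

```text
time_s: 4.85
tcp_pos: [0.5234, 0.1615, 0.1896]
tool_rot: [[0.975, 0.223, -0.004], [0.223, -0.975, 0.0], [-0.004, -0.001, -1.0]]
contact_force: [-0.4, 0.3, -3.0]
gripper_width: 0.332
gripper_force: 35.0
```

Call:
drive_tool([
  [0.006,-0.02,0,0,1],
  [0.003,-0.01,0,0,1],
  [0,0,0,0,1],
  [0,0,0,0,1],
])

```text
time_s: 5.25
tcp_pos: [0.5267, 0.1897, 0.1907]
tool_rot: [[0.975, 0.22, -0.002], [0.22, -0.975, -0.001], [-0.002, 0.0, -1.0]]
contact_force: [0.4, -0.6, -2.9]
gripper_width: 0.33
gripper_force: 35.0
```

```bash
python3 - <<'E'
from h import *
o=monitor.get_obs(); print(o["tcp_pos"],o["tool_rot"],o["time_s"],o["gripper_width"])
im,d,w=cloud("wrist"); save(im,"pics/w2.png"); np.savez("w2.npz",im=im,w=w)
hsv=cv2.cvtColor(im,cv2.COLOR_RGB2HSV)
near=np.hypot(w[...,0]-.5325,w[...,1]-.194)<.12
m=near&(hsv[...,0]>18)&(hsv[...,0]<32)&(hsv[...,1]>120)&(w[...,2]<.025)
p=w[m]; print("foot",m.sum(),cv2.minAreaRect((p[:,:2]*1000).astype(np.float32)))
m=near&(w[...,2]<.125)&(w[...,2]>.095); p=w[m]; print("saddle",m.sum(),p.min(0),p.max(0),cv2.minAreaRect((p[:,:2]*1000).astype(np.float32)))
m=near&(w[...,2]>.19)&(w[...,2]<.235)&(np.abs((w[...,1]-o["tcp_pos"][1])-(w[...,0]-o["tcp_pos"][0])*.216)<.02)&(w[...,0]>.54)
p=w[m]; print("shaft",m.sum(),p.min(0),p.max(0),cv2.minAreaRect((p[:,:2]*1000).astype(np.float32)))
q=p[p[:,0].argsort()]
for a in np.arange(.55,.63,.015):
    s=q[(q[:,0]>a)&(q[:,0]<a+.015)]
    if len(s): print(a,len(s),s[:,2].max())
E
```

```text
[0.52667825 0.18974677 0.19066221] [[ 9.75422861e-01  2.20334731e-01 -1.68798113e-03]
 [ 2.20333554e-01 -9.75424211e-01 -8.56662016e-04]
 [-1.83525005e-03  4.63688835e-04 -9.99998208e-01]] 5.25 0.3304402724721828
foot 2295 ((536.7346801757812, 195.1697998046875), (130.73191833496094, 91.60022735595703), 12.252538681030273)
saddle 652 [0.55831676 0.17096542 0.10218833] [0.58903534 0.23681463 0.11105977] ((573.526611328125, 203.91384887695312), (18.276119232177734, 64.38502502441406), 12.277802467346191)
shaft 19053 [0.54000553 0.17272664 0.19099157] [0.61425467 0.22417491 0.22580144] ((573.6267700195312, 199.51361083984375), (78.69670104980469, 34.174713134765625), 15.385895729064941)
0.55 3579 0.22580144134916402
0.5650000000000001 3903 0.2255872262289194
0.5800000000000001 4264 0.22545885334594462
0.5950000000000001 4519 0.22576669254757145
0.6100000000000001 475 0.2250660564303214
```

View pics/w2.png

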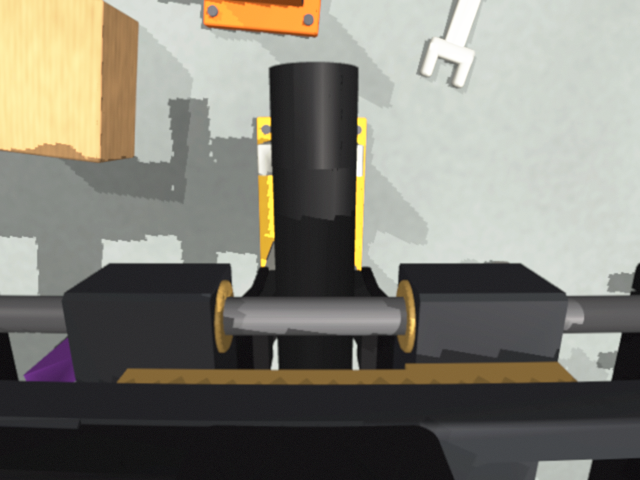

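The shaft is held level over the yellow-footed block, with its far end at (313,65) and the far saddle's shoulders just visible at (265,160) and (361,160). From that saddle the V centre is (0.5325, 0.195), yaw 12.3°. I'll correct the position and lower.

Call:
drive_tool([
  [0.005,-0.004,0,0.4,1],
  [0,0,0.02,0,1],
  [0,0,0.03,0,1],
  [0,0,0.02,0,1],
  [0,0,0.01,0,1],
  [0,0,0,0,1],
  [0,0,0,0,1],
])

```text
time_s: 6.0
tcp_pos: [0.532, 0.1953, 0.1125]
tool_rot: [[0.977, 0.213, 0.001], [0.213, -0.977, 0.0], [0.001, 0.0, -1.0]]
contact_force: [0.2, -0.5, -2.6]
gripper_width: 0.334
gripper_force: 35.0
```

Call:
drive_tool([
  [-0.001,0,0.01,0,1],
  [0,0,0.006,0,1],
  [0,0,0.003,0,1],
  [0,0,0.001,0,1],
  [0,0,0,0,1],
])

```text
time_s: 6.5
tcp_pos: [0.5305, 0.1946, 0.0921]
tool_rot: [[0.977, 0.213, 0.0], [0.213, -0.977, -0.001], [0.0, 0.001, -1.0]]
contact_force: [-2.1, -4.6, 3.6]
gripper_width: 0.336
gripper_force: 35.0
```

Call:
drive_tool([
  [0,0,0,0,0.5],
  [0,0,0,0,0.3],
  [0,0,0,0,0.1],
  [0,0,0,0,0.1],
  [0,0,0,0,0.1],
  [0,0,0,0,0.1],
])

```text
time_s: 7.1
tcp_pos: [0.5302, 0.1953, 0.0915]
tool_rot: [[0.977, 0.213, 0.0], [0.213, -0.977, 0.0], [0.0, -0.0, -1.0]]
contact_force: [-0.2, 0.4, 0.7]
gripper_width: 0.797
gripper_force: 0.0
```

Call:
drive_tool([
  [0,0,-0.02,0,0],
  [0,0,-0.04,0,0],
  [0,0,-0.05,0,0],
  [0,0,-0.03,0,0],
  [-0.02,0,0,0,0],
  [-0.02,0,0,0,1],
  [0,0,0,0,1],
  [0,0,0,0,1],
])

```text
time_s: 7.9
tcp_pos: [0.4915, 0.1868, 0.2317]
tool_rot: [[0.977, 0.213, 0.001], [0.213, -0.977, 0.0], [0.001, -0.0, -1.0]]
contact_force: [0.6, 0.5, 0.3]
gripper_width: 0.812
gripper_force: 0.0
```

```bash
cat >> h.py <<'E'
def look(name,png,c=(.5325,.195),yaw=12.3):
    """V-frame points of the shaft: along, across, height"""
    o=monitor.get_obs(); im,d,w=cloud(name)
    y=np.radians(yaw); A=np.array([[np.cos(y),np.sin(y)],[-np.sin(y),np.cos(y)]])
    q=(w[...,:2]-np.array(c))@A.T; s,t,z=q[...,0],q[...,1],w[...,2]
    m=(abs(s)<.11)&(abs(t)<.022)&(z>.09)&(z<.14)
    print(name,"t",o["time_s"],"tcp",o["tcp_pos"].round(4),"n",m.sum(),"s",np.percentile(s[m],[.5,99.5]).round(4))
    b=m&(z>.118)
    for lo,hi in((-.083,-.055),(-.03,.03),(.03,.052)):
        k=b&(s>lo)&(s<hi)
        if k.sum()>20: print("  s",lo,"t edges",np.percentile(t[k],[1,99]).round(4),"ztop",np.percentile(z[k],97).round(4))
    k=m&(s>.058)&(s<.082)
    gray=im.mean(2)
    for a in np.arange(-.016,.016,.003):
        j=k&(t>a)&(t<a+.003)
        if j.sum()>5: print("  flat-end t %.4f z %.4f n %d gray %.0f"%(a+.0015,np.median(z[j]),j.sum(),np.median(gray[j])))
    save(im,png)
    v,u=np.nonzero(k); print("  px",u.min(),u.max(),v.min(),v.max()) if len(u) else None
    return im,s,t,z,k
E
python3 - <<'E'
from h import *
for n in("wrist","scene"):
    look(n,f"pics/r0_{n}.png")
E
```

```text
wrist t 7.9 tcp [0.4915 0.1868 0.2317] n 12099 s [-0.0839  0.0839]
  s -0.083 t edges [-0.0121  0.0118] ztop 0.1251
  s -0.03 t edges [-0.0122  0.0118] ztop 0.1252
  s 0.03 t edges [-0.0121  0.012 ] ztop 0.1252
  flat-end t -0.0145 z 0.1156 n 114 gray 38
  flat-end t -0.0115 z 0.1193 n 165 gray 28
  flat-end t -0.0085 z 0.1220 n 200 gray 33
  flat-end t -0.0055 z 0.1236 n 186 gray 53
  flat-end t -0.0025 z 0.1243 n 180 gray 65
  flat-end t 0.0005 z 0.1245 n 204 gray 50
  flat-end t 0.0035 z 0.1240 n 200 gray 40
  flat-end t 0.0065 z 0.1230 n 200 gray 30
  flat-end t 0.0095 z 0.1212 n 162 gray 26
  flat-end t 0.0125 z 0.1180 n 195 gray 21
  flat-end t 0.0155 z 0.1134 n 41 gray 97
  px 294 339 35 78
scene t 7.95 tcp [0.4917 0.1868 0.2316] n 1352 s [-0.0846  0.0854]
  s -0.083 t edges [-0.0126  0.0117] ztop 0.1256
  s -0.03 t edges [-0.0122  0.0112] ztop 0.126
  s 0.03 t edges [-0.0128  0.0117] ztop 0.1257
  flat-end t -0.0145 z 0.1136 n 24 gray 42
  flat-end t -0.0115 z 0.1188 n 23 gray 41
  flat-end t -0.0085 z 0.1218 n 21 gray 44
  flat-end t -0.0055 z 0.1238 n 19 gray 45
  flat-end t -0.0025 z 0.1247 n 16 gray 45
  flat-end t 0.0005 z 0.1246 n 19 gray 44
  flat-end t 0.0035 z 0.1244 n 17 gray 43
  flat-end t 0.0065 z 0.1233 n 15 gray 40
  flat-end t 0.0095 z 0.1211 n 12 gray 40
  flat-end t 0.0125 z 0.1180 n 8 gray 61
  px 428 446 264 278
```

The shaft lies central, level and released in the V's: ends at s = ±84 mm, across error under 1 mm, top at 0.125, flat not visible from above. For the roll, I'll close the fingers, press the tips lightly on top of the shaft and drag them sideways. Moving the top towards -y brings the flat up from the left.

Call:
drive_tool([
  [0.02,-0.005,0,0,1],
  [0.022,-0.005,0.01,0,1],
  [0,0,0.03,0,1],
  [0,0,0.03,0,1],
  [0,0,0.02,0,1],
  [0,0,0.008,0,1],
  [0,0,0,0,1],
  [0,0,0,0,1],
  [0,0,0,0,1],
], squeeze=20)

```text
time_s: 8.9
tcp_pos: [0.5313, 0.2057, 0.1352]
tool_rot: [[0.977, 0.213, 0.003], [0.213, -0.977, 0.001], [0.003, -0.0, -1.0]]
contact_force: [0.4, 0.1, -0.5]
gripper_width: 0.013
gripper_force: 0.0
```

Call:
drive_tool([
  [0,0,0.002,0,1],
  [0,0,0.002,0,1],
  [0,0,0.001,0,1],
  [0,0,0,0,1],
])

```text
time_s: 9.3
tcp_pos: [0.5299, 0.2054, 0.1285]
tool_rot: [[0.977, 0.213, -0.0], [0.213, -0.977, -0.0], [-0.0, -0.0, -1.0]]
contact_force: [-0.1, -0.9, -0.6]
gripper_width: 0.005
gripper_force: 0.0
```

Call:
drive_tool([
  [0,0,0.002,0,1],
  [0,0,0.001,0,1],
  [0,0,0.001,0,1],
  [0,0,0.001,0,1],
  [0,0,0,0,1],
])

```text
time_s: 9.8
tcp_pos: [0.5301, 0.2054, 0.1245]
tool_rot: [[0.977, 0.213, 0.0], [0.213, -0.977, -0.0], [0.0, 0.0, -1.0]]
contact_force: [-2.6, -0.4, 6.5]
gripper_width: 0.005
gripper_force: 2.9
```

Call:
drive_tool([
  [0,0,0.001,0,1],
  [0,0,0,0,1],
])

```text
time_s: 10.0
tcp_pos: [0.5302, 0.2054, 0.1243]
tool_rot: [[0.977, 0.213, 0.0], [0.213, -0.977, -0.0], [0.0, 0.0, -1.0]]
contact_force: [-4.9, -1.9, 10.2]
gripper_width: 0.009
gripper_force: 5.2
```

Call:
drive_tool([
  [0,0.002,0,0,1],
  [0,0.002,0,0,1],
  [0,0.002,0,0,1],
  [0,0.002,0,0,1],
  [0,0.002,0,0,1],
])

```text
time_s: 10.5
tcp_pos: [0.532, 0.1998, 0.1263]
tool_rot: [[0.977, 0.214, 0.001], [0.214, -0.977, 0.007], [0.002, -0.007, -1.0]]
contact_force: [-13.3, 13.0, 24.1]
gripper_width: 0.003
gripper_force: 13.4
```

Call:
drive_tool([
  [0,0.002,0,0,1],
  [0,0.002,0,0,1],
  [0,0.002,0,0,1],
  [0,0.002,0,0,1],
  [0,0.002,0,0,1],
])

```text
time_s: 11.0
tcp_pos: [0.5338, 0.1924, 0.1298]
tool_rot: [[0.977, 0.214, 0.0], [0.214, -0.977, 0.011], [0.003, -0.011, -1.0]]
contact_force: [-24.7, 17.4, 45.0]
gripper_width: 0.001
gripper_force: 22.5
```

```bash
python3 - <<'E'
from h import *
im,*_=look("scene","pics/r1.png")
save(cv2.resize(im[210:330,380:480],None,fx=5,fy=5,interpolation=cv2.INTER_CUBIC),"pics/r1c.png")
E
```

```text
scene t 11.0 tcp [0.5338 0.1924 0.1298] n 1055 s [-0.0701  0.0853]
  s -0.03 t edges [-0.0195  0.0078] ztop 0.1379
  s 0.03 t edges [-0.0194  0.0084] ztop 0.1305
  flat-end t -0.0145 z 0.1264 n 18 gray 44
  flat-end t -0.0115 z 0.1283 n 25 gray 45
  flat-end t -0.0085 z 0.1291 n 18 gray 45
  flat-end t -0.0055 z 0.1297 n 18 gray 44
  flat-end t -0.0025 z 0.1296 n 18 gray 44
  flat-end t 0.0005 z 0.1284 n 16 gray 42
  flat-end t 0.0035 z 0.1265 n 13 gray 41
  flat-end t 0.0065 z 0.1246 n 11 gray 55
  px 426 443 261 281
```

View pics/r1c.png

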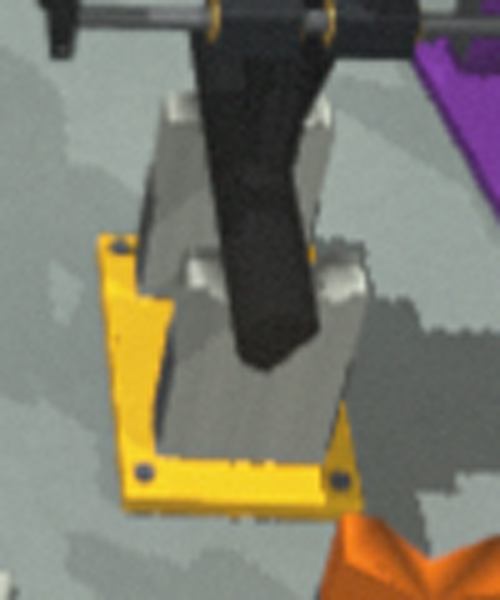

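The picture shows the shaft climbing the -y flank: its end face is at (275,335) and its axis has risen about 5 mm. The V friction is too high for a push on top. I'll back off along the same path. Then I'll drag one finger pad downwards on the shaft's right side instead, so the force goes into the V.

Call:
drive_tool([
  [0,-0.004,0,0,1],
  [0,-0.004,0,0,1],
  [0,-0.004,0,0,1],
  [0,-0.004,0,0,1],
  [0,-0.004,0,0,1],
  [0,0,0,0,1],
])

```text
time_s: 11.65
tcp_pos: [0.5318, 0.2051, 0.125]
tool_rot: [[0.977, 0.214, 0.004], [0.214, -0.977, -0.001], [0.004, 0.002, -1.0]]
contact_force: [-0.6, -5.0, 10.7]
gripper_width: 0.002
gripper_force: 4.7
```

Call:
drive_tool([
  [0,0,-0.005,0,1],
  [0,0,-0.02,0,1],
  [0,0,-0.04,0,0.5],
  [-0.02,0,-0.04,0,0],
  [-0.02,0,0,0,0],
  [0,0,0,0,0],
  [0,0,0,0,0],
])

```text
time_s: 12.35
tcp_pos: [0.4908, 0.1968, 0.227]
tool_rot: [[0.977, 0.213, -0.0], [0.213, -0.977, -0.0], [-0.0, -0.0, -1.0]]
contact_force: [-0.6, -0.0, 0.2]
gripper_width: 0.375
gripper_force: 0.0
```

```bash
python3 - <<'E'
from h import *
look("wrist","pics/r2w.png")
im,*_=look("scene","pics/r2.png")
E
```

```text
wrist t 12.35 tcp [0.4908 0.1968 0.227 ] n 12508 s [-0.0827  0.0852]
  s -0.083 t edges [-0.0121  0.0117] ztop 0.1252
  s -0.03 t edges [-0.0119  0.0116] ztop 0.1252
  s 0.03 t edges [-0.012   0.0122] ztop 0.1253
  flat-end t -0.0145 z 0.1157 n 92 gray 60
  flat-end t -0.0115 z 0.1195 n 181 gray 32
  flat-end t -0.0085 z 0.1219 n 180 gray 37
  flat-end t -0.0055 z 0.1236 n 203 gray 56
  flat-end t -0.0025 z 0.1244 n 204 gray 72
  flat-end t 0.0005 z 0.1245 n 208 gray 58
  flat-end t 0.0035 z 0.1241 n 205 gray 44
  flat-end t 0.0065 z 0.1228 n 206 gray 36
  flat-end t 0.0095 z 0.1209 n 204 gray 29
  flat-end t 0.0125 z 0.1177 n 162 gray 24
  flat-end t 0.0155 z 0.1146 n 40 gray 73
  px 310 355 35 79
scene t 12.4 tcp [0.4908 0.1968 0.2265] n 1350 s [-0.0822  0.0868]
  s -0.083 t edges [-0.0123  0.0114] ztop 0.1259
  s -0.03 t edges [-0.0126  0.0118] ztop 0.1259
  s 0.03 t edges [-0.0135  0.0117] ztop 0.1264
  flat-end t -0.0145 z 0.1135 n 22 gray 41
  flat-end t -0.0115 z 0.1198 n 26 gray 42
  flat-end t -0.0085 z 0.1218 n 17 gray 44
  flat-end t -0.0055 z 0.1231 n 20 gray 45
  flat-end t -0.0025 z 0.1244 n 21 gray 44
  flat-end t 0.0005 z 0.1251 n 19 gray 44
  flat-end t 0.0035 z 0.1247 n 15 gray 43
  flat-end t 0.0065 z 0.1233 n 16 gray 42
  flat-end t 0.0095 z 0.1217 n 12 gray 41
  flat-end t 0.0125 z 0.1182 n 8 gray 62
  px 428 446 263 278
```

The shaft is back in the V's, central and level. Now I'll put the right-hand finger beside it, with the gripper fully open.

Call:
drive_tool([
  [0.02,-0.006,0,0,0],
  [0.02,-0.005,0,0,0],
  [0,0,0.02,0,0],
  [0,0,0.01,0,0],
  [0,0,0,0,0],
  [0,0,0.03,0,0],
  [0,0,0.04,0,0],
  [0,0,0.022,0,0],
  [0,0,0,0,0],
  [0,0,0,0,0],
])

```text
time_s: 13.45
tcp_pos: [0.5279, 0.2161, 0.1062]
tool_rot: [[0.977, 0.213, -0.0], [0.213, -0.977, 0.0], [-0.0, -0.0, -1.0]]
contact_force: [-0.2, -0.2, 1.5]
gripper_width: 0.995
gripper_force: 0.0
```

Call:
drive_tool([
  [0,-0.003,0,0,0],
  [0,-0.002,0,0,0],
  [0,-0.001,0,0,0],
  [0,-0.001,0,0,0],
  [0,0,0,0,0],
])

```text
time_s: 13.95
tcp_pos: [0.5273, 0.2225, 0.1066]
tool_rot: [[0.977, 0.213, 0.002], [0.213, -0.977, -0.001], [0.002, 0.001, -1.0]]
contact_force: [2.2, -3.5, 3.4]
gripper_width: 1.002
gripper_force: 2.2
```

Call:
drive_tool([
  [0,-0.001,0.002,0,0],
  [0,0,0.003,0,0],
  [0,0,0.003,0,0],
  [0,0,0.003,0,0],
])

```text
time_s: 14.35
tcp_pos: [0.5274, 0.2226, 0.0955]
tool_rot: [[0.977, 0.213, 0.003], [0.213, -0.977, -0.002], [0.002, 0.003, -1.0]]
contact_force: [2.0, -8.2, 5.3]
gripper_width: 1.002
gripper_force: 3.9
```

Call:
drive_tool([
  [0,0,0.003,0,0],
  [0,0,0.003,0,0],
  [0,0,0.003,0,0],
  [0,0,0,0,0],
])

```text
time_s: 14.75
tcp_pos: [0.527, 0.2227, 0.0858]
tool_rot: [[0.977, 0.213, 0.002], [0.213, -0.977, -0.002], [0.001, 0.002, -1.0]]
contact_force: [2.4, -7.3, 1.7]
gripper_width: 1.001
gripper_force: 3.5
```

```bash
python3 - <<'E'
from h import *
im,*_=look("scene","pics/r3.png")
a=cv2.imread("pics/r2.png"); b=cv2.imread("pics/r3.png")
c=np.hstack([x[235:305,410:465] for x in(a,b)])
cv2.imwrite("pics/r3c.png",cv2.resize(c,None,fx=7,fy=7,interpolation=cv2.INTER_CUBIC))
E
```

```text
scene t 14.75 tcp [0.527  0.2227 0.0858] n 1006 s [-0.077   0.0871]
  s -0.03 t edges [-0.0212  0.012 ] ztop 0.13
  s 0.03 t edges [-0.0129  0.0117] ztop 0.1253
  flat-end t -0.0145 z 0.1137 n 23 gray 42
  flat-end t -0.0115 z 0.1188 n 24 gray 42
  flat-end t -0.0085 z 0.1224 n 24 gray 44
  flat-end t -0.0055 z 0.1237 n 17 gray 46
  flat-end t -0.0025 z 0.1247 n 20 gray 44
  flat-end t 0.0005 z 0.1246 n 16 gray 44
  flat-end t 0.0035 z 0.1240 n 16 gray 42
  flat-end t 0.0065 z 0.1232 n 16 gray 41
  flat-end t 0.0095 z 0.1211 n 10 gray 38
  flat-end t 0.0125 z 0.1186 n 9 gray 52
  px 428 446 263 278
```

View pics/r3c.png

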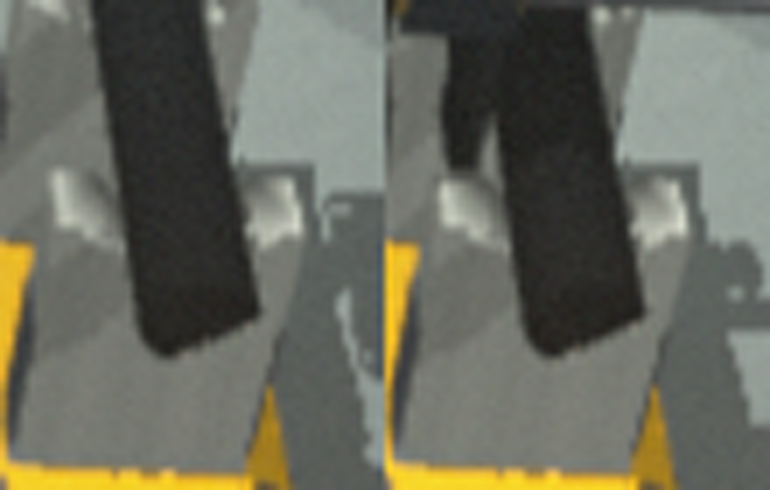

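The two end faces (before on the left, after on the right) look the same: the flat is the slanted lower-right edge from (165,355) to (258,315), about 150° from up. So the pad slipped. New plan, which works like a ratchet: take hold, carry the shaft unrolled about 10 mm up the left flank, then open slowly so it rolls back down the flank, about 40° per stroke.

Call:
drive_tool([
  [0,0.02,-0.003,0,0],
  [0,0.008,-0.003,0,0.5],
  [0,0,0,0,1],
  [0,0,0,0,1],
  [0,0,0,0,1],
  [0,0,0,0,1],
  [0,0,0,0,1],
  [0,0,0,0,1],
  [0,0,0,0,1],
  [0,0,0,0,1],
], squeeze=25)

```text
time_s: 15.8
tcp_pos: [0.5324, 0.1945, 0.0918]
tool_rot: [[0.977, 0.213, 0.0], [0.213, -0.977, -0.004], [-0.0, 0.004, -1.0]]
contact_force: [0.3, -8.2, 3.0]
gripper_width: 0.339
gripper_force: 25.0
```

Call:
drive_tool([
  [0,0,0,0,1],
  [0,0,0,0,1],
])

```text
time_s: 16.0
tcp_pos: [0.5324, 0.1945, 0.0918]
tool_rot: [[0.977, 0.213, 0.0], [0.213, -0.977, -0.003], [-0.0, 0.003, -1.0]]
contact_force: [0.4, -8.6, 1.8]
gripper_width: 0.337
gripper_force: 25.0
```

Call:
drive_tool([
  [0,0,-0.003,0,1],
  [0,-0.003,-0.003,0,1],
  [0,-0.003,-0.003,0,1],
  [0,0,0,0,1],
  [0,0,0,0,1],
])

```text
time_s: 16.5
tcp_pos: [0.5306, 0.2029, 0.1006]
tool_rot: [[0.977, 0.214, 0.0], [0.214, -0.977, 0.0], [0.0, -0.0, -1.0]]
contact_force: [0.2, 0.2, -1.9]
gripper_width: 0.338
gripper_force: 25.0
```

Call:
drive_tool([
  [0,0,0,0,0.62],
  [0,0,0,0,0.58],
  [0,0,0,0,0.54],
  [0,0,0,0,0.5],
  [0,0,0,0,0.46],
  [0,0,0,0,0.4],
  [0,0,0,0,0.35],
  [0,0,0,0,0.35],
])

```text
time_s: 17.3
tcp_pos: [0.5307, 0.2026, 0.1006]
tool_rot: [[0.977, 0.213, 0.0], [0.213, -0.977, 0.0], [0.0, -0.0, -1.0]]
contact_force: [0.3, -0.0, -0.2]
gripper_width: 0.636
gripper_force: 0.0
```

```bash
python3 - <<'E'
from h import *
im,*_=look("scene","pics/r4.png")
a=cv2.imread("pics/r3.png"); b=cv2.imread("pics/r4.png")
c=np.hstack([x[235:305,410:465] for x in(a,b)])
cv2.imwrite("pics/r4c.png",cv2.resize(c,None,fx=7,fy=7,interpolation=cv2.INTER_CUBIC))
E
```

```text
scene t 17.3 tcp [0.5307 0.2026 0.1006] n 1066 s [-0.062   0.0869]
  s -0.03 t edges [-0.021   0.0118] ztop 0.1264
  s 0.03 t edges [-0.012   0.0118] ztop 0.1257
  flat-end t -0.0145 z 0.1137 n 27 gray 40
  flat-end t -0.0115 z 0.1185 n 21 gray 42
  flat-end t -0.0085 z 0.1224 n 21 gray 45
  flat-end t -0.0055 z 0.1240 n 20 gray 45
  flat-end t -0.0025 z 0.1248 n 16 gray 45
  flat-end t 0.0005 z 0.1248 n 17 gray 44
  flat-end t 0.0035 z 0.1241 n 18 gray 42
  flat-end t 0.0065 z 0.1233 n 14 gray 59
  px 428 443 263 279
```

View pics/r4c.png

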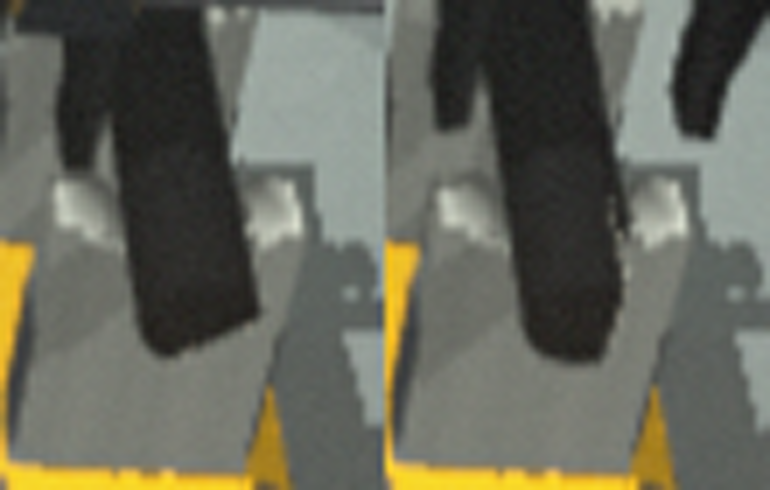

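The picture shows the flat turned to the lower right, its edge now steep from (625,290) to (600,360), about 110° from up. So one stroke gave about 45°. I'll repeat it.

Call:
drive_tool([
  [0,0.005,0.005,0,0.35],
  [0,0.003,0.004,0,0.35],
  [0,0,0,0,0.6],
  [0,0,0,0,1],
  [0,0,0,0,1],
  [0,0,0,0,1],
  [0,0,0,0,1],
  [0,0,0,0,1],
])

```text
time_s: 18.15
tcp_pos: [0.5326, 0.1944, 0.0917]
tool_rot: [[0.977, 0.213, 0.0], [0.213, -0.977, -0.0], [0.0, 0.001, -1.0]]
contact_force: [-0.2, -2.3, -0.3]
gripper_width: 0.335
gripper_force: 25.0
```

Call:
drive_tool([
  [0,0,-0.003,0,1],
  [0,-0.004,-0.003,0,1],
  [0,-0.004,-0.003,0,1],
  [0,0,0,0,1],
  [0,0,0,0,1],
])

```text
time_s: 18.65
tcp_pos: [0.5306, 0.2028, 0.1007]
tool_rot: [[0.977, 0.214, 0.0], [0.214, -0.977, 0.0], [0.0, -0.0, -1.0]]
contact_force: [-0.5, 0.4, -3.0]
gripper_width: 0.336
gripper_force: 25.0
```

Call:
drive_tool([
  [0,0,0,0,0.62],
  [0,0,0,0,0.58],
  [0,0,0,0,0.54],
  [0,0,0,0,0.5],
  [0,0,0,0,0.46],
  [0,0,0,0,0.4],
  [0,0,0,0,0.35],
  [0,0,0,0,0.35],
])

```text
time_s: 19.45
tcp_pos: [0.5308, 0.2026, 0.1007]
tool_rot: [[0.977, 0.213, 0.0], [0.213, -0.977, 0.0], [0.0, -0.0, -1.0]]
contact_force: [0.5, 0.2, -0.5]
gripper_width: 0.634
gripper_force: 0.0
```

```bash
cat >> h.py <<'E'
def flat(name,png,s0=.056,s1=.083):
    im,s,t,z,k=look(name,png)
    k=(s>s0)&(s<s1)&(abs(t)<.02)&(z>.09)&(z<.14)
    r_=np.hypot(t,z-.110); j=k&(r_<.0135)
    print("flat pts",j.sum())
    P=np.c_[t[j],z[j]-.110]
    if len(P)>20:
        _,S,V=np.linalg.svd(P-P.mean(0)); n=V[1]*np.sign(V[1]@P.mean(0)); print("flat angle from up (+left)",np.degrees(np.arctan2(n[0],n[1])),"dist",n@P.mean(0),S)
E
python3 - <<'E'
from h import *
flat("scene","pics/r5.png"); flat("top","pics/r5t.png"); flat("wrist","pics/r5w.png")
E
```

```text
scene t 19.45 tcp [0.5308 0.2026 0.1007] n 1101 s [-0.0617  0.0865]
  s -0.03 t edges [-0.0214  0.0117] ztop 0.127
  s 0.03 t edges [-0.0127  0.0121] ztop 0.1255
  flat-end t -0.0145 z 0.1130 n 22 gray 42
  flat-end t -0.0115 z 0.1190 n 24 gray 42
  flat-end t -0.0085 z 0.1219 n 22 gray 43
  flat-end t -0.0055 z 0.1243 n 20 gray 50
  flat-end t -0.0025 z 0.1237 n 14 gray 168
  flat-end t 0.0005 z 0.1202 n 12 gray 186
  flat-end t 0.0035 z 0.1175 n 10 gray 173
  flat-end t 0.0065 z 0.1151 n 13 gray 184
  flat-end t 0.0095 z 0.1106 n 10 gray 184
  flat-end t 0.0125 z 0.1075 n 14 gray 181
  px 428 445 263 281
flat pts 78
flat angle from up (+left) 44.56625228866318 dist 0.006479139702840377 [0.06207878 0.02654545]
top t 19.5 tcp [0.5307 0.2026 0.1007] n 519 s [-0.0858  0.0839]
  s -0.083 t edges [-0.0153  0.0059] ztop 0.1261
  s -0.03 t edges [-0.0145  0.0013] ztop 0.1261
  flat-end t -0.0145 z 0.1196 n 17 gray 38
  flat-end t -0.0115 z 0.1204 n 16 gray 38
  flat-end t -0.0085 z 0.1229 n 16 gray 46
  px 231 238 209 219
flat pts 3
wrist t 19.55 tcp [0.5307 0.2026 0.1007] n 22748 s [-0.0336  0.0851]
  s -0.03 t edges [-0.0207  0.0118] ztop 0.1254
  s 0.03 t edges [-0.0121  0.0117] ztop 0.1251
  flat-end t -0.0145 z 0.1157 n 254 gray 48
  flat-end t -0.0115 z 0.1195 n 532 gray 34
  flat-end t -0.0085 z 0.1221 n 605 gray 40
  flat-end t -0.0055 z 0.1236 n 649 gray 55
  flat-end t -0.0025 z 0.1234 n 708 gray 219
  flat-end t 0.0005 z 0.1202 n 685 gray 220
  flat-end t 0.0035 z 0.1168 n 639 gray 219
  flat-end t 0.0065 z 0.1136 n 554 gray 219
  flat-end t 0.0095 z 0.1102 n 592 gray 220
  flat-end t 0.0125 z 0.1069 n 497 gray 219
  flat-end t 0.0155 z 0.1048 n 23 gray 208
  px 299 380 81 155
flat pts 3524
flat angle from up (+left) 47.659474827507985 dist 0.007141527750747391 [0.39405978 0.03253085]
```

The wrist depth gives a clean flat 7.1 mm off the axis, now 48° left of up. One more stroke like the last should bring it to about the top.

Call:
drive_tool([
  [0,0.005,0.005,0,0.35],
  [0,0.003,0.004,0,0.35],
  [0,0,0,0,0.6],
  [0,0,0,0,1],
  [0,0,0,0,1],
  [0,0,0,0,1],
  [0,0,0,0,1],
  [0,0,0,0,1],
])

```text
time_s: 20.4
tcp_pos: [0.5326, 0.1944, 0.0917]
tool_rot: [[0.977, 0.213, 0.0], [0.213, -0.977, -0.001], [0.0, 0.001, -1.0]]
contact_force: [0.7, -1.2, -0.0]
gripper_width: 0.334
gripper_force: 25.0
```

Call:
drive_tool([
  [0,0,-0.003,0,1],
  [0,-0.004,-0.003,0,1],
  [0,-0.004,-0.003,0,1],
  [0,0,0,0,1],
  [0,0,0,0,1],
])

```text
time_s: 20.9
tcp_pos: [0.5306, 0.2028, 0.1006]
tool_rot: [[0.977, 0.214, 0.0], [0.214, -0.977, 0.0], [0.0, -0.0, -1.0]]
contact_force: [0.0, -0.3, -2.2]
gripper_width: 0.336
gripper_force: 25.0
```

Call:
drive_tool([
  [0,0,0,0,0.62],
  [0,0,0,0,0.58],
  [0,0,0,0,0.54],
  [0,0,0,0,0.5],
  [0,0,0,0,0.46],
  [0,0,0,0,0.4],
  [0,0,0,0,0.35],
  [0,0,0,0,0.35],
])

```text
time_s: 21.7
tcp_pos: [0.5307, 0.2026, 0.1006]
tool_rot: [[0.977, 0.213, 0.0], [0.213, -0.977, 0.0], [0.0, -0.0, -1.0]]
contact_force: [-0.8, -0.2, 0.6]
gripper_width: 0.63
gripper_force: 0.0
```

```bash
python3 - <<'E'
from h import *
flat("wrist","pics/r6w.png")
E
```

```text
wrist t 21.7 tcp [0.5307 0.2026 0.1006] n 22889 s [-0.0336  0.0849]
  s -0.03 t edges [-0.0204  0.0118] ztop 0.1255
  s 0.03 t edges [-0.012  0.012] ztop 0.1251
  flat-end t -0.0145 z 0.1159 n 253 gray 81
  flat-end t -0.0115 z 0.1175 n 600 gray 253
  flat-end t -0.0085 z 0.1174 n 617 gray 253
  flat-end t -0.0055 z 0.1174 n 607 gray 253
  flat-end t -0.0025 z 0.1173 n 608 gray 253
  flat-end t 0.0005 z 0.1173 n 618 gray 253
  flat-end t 0.0035 z 0.1171 n 635 gray 252
  flat-end t 0.0065 z 0.1169 n 568 gray 252
  flat-end t 0.0095 z 0.1169 n 638 gray 252
  flat-end t 0.0125 z 0.1165 n 576 gray 252
  flat-end t 0.0155 z 0.1134 n 127 gray 63
  px 297 380 83 154
flat pts 5264
flat angle from up (+left) 1.853938860411774 dist 0.0071627310596458285 [0.48051846 0.04763975]
```

The flat is 1.9° from straight up. I'll withdraw straight up.

Call:
drive_tool([
  [0,0.006,0,0,0.35],
  [0,0,0,0,0.2],
  [0,0,-0.02,0,0.2],
  [0,0,-0.04,0,0.2],
  [0,0,-0.04,0,0],
  [-0.02,0,-0.02,0,0],
  [-0.02,0,0,0,0],
  [0,0,0,0,0],
  [0,0,0,0,0],
])

```text
time_s: 22.65
tcp_pos: [0.493, 0.188, 0.2205]
tool_rot: [[0.977, 0.213, 0.0], [0.213, -0.977, 0.0], [0.001, -0.0, -1.0]]
contact_force: [0.5, 0.3, 0.2]
gripper_width: 0.991
gripper_force: 0.0
```

```bash
python3 - <<'E'
from h import *
flat("wrist","pics/r7w.png"); flat("scene","pics/r7.png")
E
```

```text
wrist t 22.65 tcp [0.493  0.188  0.2205] n 12959 s [-0.0832  0.0845]
  s -0.083 t edges [-0.012  0.012] ztop 0.1252
  s -0.03 t edges [-0.0119  0.0121] ztop 0.1252
  s 0.03 t edges [-0.012   0.0119] ztop 0.1253
  flat-end t -0.0145 z 0.1156 n 103 gray 70
  flat-end t -0.0115 z 0.1175 n 196 gray 245
  flat-end t -0.0085 z 0.1175 n 207 gray 245
  flat-end t -0.0055 z 0.1174 n 206 gray 245
  flat-end t -0.0025 z 0.1173 n 206 gray 245
  flat-end t 0.0005 z 0.1173 n 205 gray 245
  flat-end t 0.0035 z 0.1171 n 206 gray 245
  flat-end t 0.0065 z 0.1170 n 197 gray 245
  flat-end t 0.0095 z 0.1168 n 185 gray 245
  flat-end t 0.0125 z 0.1167 n 191 gray 244
  flat-end t 0.0155 z 0.1140 n 60 gray 68
  px 294 342 36 78
flat pts 1740
flat angle from up (+left) 1.9470649889408027 dist 0.007163088671096903 [0.27659875 0.0308354 ]
scene t 22.7 tcp [0.4932 0.188  0.2201] n 1389 s [-0.0829  0.0862]
  s -0.083 t edges [-0.0123  0.0118] ztop 0.1258
  s -0.03 t edges [-0.0125  0.0116] ztop 0.1258
  s 0.03 t edges [-0.0121  0.012 ] ztop 0.1257
  flat-end t -0.0145 z 0.1133 n 23 gray 51
  flat-end t -0.0115 z 0.1168 n 21 gray 209
  flat-end t -0.0085 z 0.1176 n 20 gray 240
  flat-end t -0.0055 z 0.1167 n 16 gray 239
  flat-end t -0.0025 z 0.1178 n 17 gray 239
  flat-end t 0.0005 z 0.1174 n 19 gray 229
  flat-end t 0.0035 z 0.1174 n 17 gray 239
  flat-end t 0.0065 z 0.1177 n 17 gray 239
  flat-end t 0.0095 z 0.1175 n 16 gray 240
  flat-end t 0.0125 z 0.1164 n 13 gray 239
  px 428 446 266 283
flat pts 147
flat angle from up (+left) -0.12334632308017855 dist 0.007202738698989123 [0.07950418 0.01932914]
```

View pics/r7.png

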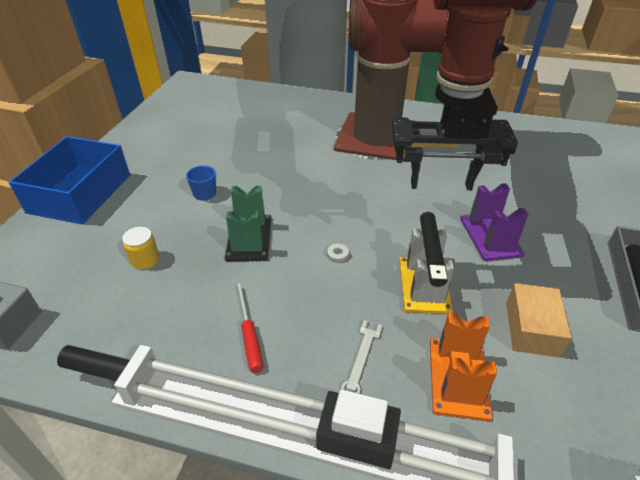

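The shaft rests in the yellow-footed V-block with its bright flat up at (437,272), the gripper is clear, and everything else is where it was.

```bash
python3 -c "
from h import *
print(ticket.close_job())"
```

```text
the job is handed in; nothing more can be done
None
```

The job is handed in: the shaft rests centrally in the yellow-footed V-block, flatted end away from the robot and flat within about 2° of straight up, at about 23 s; nothing else was seen to move, and no verdict came back.

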